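# Level the rocking ring stretcher

## Robot

A 7-joint arm with a two-finger parallel gripper is mounted at the origin on the work surface. World frame = base frame: x ahead of the robot, y to its left, z up, the work surface at z = 0. Lengths are in m, angles in rad, forces in N, time in s.
With the tool pointing down it reaches from about 0.4 to 0.85 m from the base axis. Payload 4.5 kg.
Tool frame: the origin (TCP) lies between the finger pads; the fingertips stand 8 mm ahead of it and the grasp point (between the pads) lies 11 mm behind it; y points along the fingers, x is the direction in which the jaws open and shut, and the axes are right-handed (so a half turn about y gives the same grasp; the last joint's range is limited). The gripper opens to 88 mm and grips with 3 to 60 N. Pads are 18 mm wide; open, the fingers measure 123 mm over their backs; the gripper's body (75 mm by 187 mm) begins 45 mm behind the grasp point.
Start: joints at [1.254, 0.689, -0.195, 1.565, 0.157, 0.902, -0.215], TCP at [0.215, -0.587, 0.247] pointing down, gripper open.
Joint ranges: [-3.01, 3.01], [-0.46, 2.08], [-1.47, 1.51], [0.13, 2.56], [-1, 4.14], [0.04, 2.09], [-2.66, 2.66]. Speed limits (rad/s): [2.57, 2.57, 3.14, 3.14, 3.14, 3.14, 3.14].

## Interface

Orientations are given as a rotation vector (axis times angle).
In Python, from cell import telemetry, eyes, close_job gives the robot as it stands.
- The arm moves only by the tool step_arm, never from a script. Its argument "targets" is a list of rows, each an object with "slide": the shift along the tool's x, y, z in m, a list of three; "angular": the turn, a rotation vector about the tool's x, y, z in rad, a list of three. In form: [{"slide": [x, y, z], "angular": [ax, ay, az]}, ...]. A call has exactly 5 rows; each row shifts and turns the pose as measured when the row begins, along the tool's axes as they then stand; what a row does not reach is not made up. A row lasts 1/10 s, in which the tool goes at most 50 mm and 8.59 degrees, less where a joint would pass 70% of its speed; a pose out of reach is approached as far as the arm can. A call is refused whole if a number of a shift passes 0.05 or a number of a turn 0.15, either way. A call with a gripper value outside its range is refused whole. "fingers" is the opening, from 0 (shut) to 1 (fully open), set as the call begins (left out, the last holds). The fingers move at their own pace and stop on an object; "newtons" is the grip in N (left out, the last holds). Time passes only in rows, so rows that do not move let the fingers close, or fill a call up. It gives the time, the measured TCP pose, the force and the opening at its end, in the units of the state.
- telemetry.state(): the state, without advancing time (a new reading comes with each control period).
- eyes.snapshot(name): name is "scene" or "top" or "wrist"; returns a dict with "color" (480x640x3 uint8, blue, green, red), "vertical_fov" (degrees; the focal length in pixels is half the picture's height over the tangent of half this angle, whatever the lens; pixels are square), "cx", "cy" (the principal point, pixels), "R" (3x3) and "t" (3): a world point X has camera coordinates R X + t. Camera axes: x right, y down, z forward; pixel columns grow to the right and rows downward; lengths in m; the calibration is good to about 2 mm. A picture is of the moment at which its call begins. There is no depth.
- close_job(): hands the job in, once; it reports no verdict.
The state is a dict: "time": time; "joints": joint angles; "joint_vel": joint speeds; "effort": joint torques, N m; "ee_pos": TCP position; "orientation": TCP orientation; "force": force on the tool from outside, world axes, zero at the start; "torque": the same for the moment, N m; "width": opening from 0.0 (shut) to 1.0 (fully open).
Only numpy, scipy, OpenCV 4.12 (cv2) and the standard library are available. Lean on these libraries where they do the work, as an engineer would, in place of code of your own. Each camera call takes 0.05 s, during which the arm holds its last target. There are 200 camera calls.

## Task

The ring stretcher on its green base plate rocks on the bench. Turn the black knobs of its three leveling screws until the plate is level and all four feet, the fixed one included, firmly carry weight so that it no longer rocks; each screw is right when the white line on its knob meets the white line on the plate. Leave the stretcher and everything around and on it standing where it is.

Things in the scene. Friction and masses are not known exactly. Their poses are not given: they have to be found in the camera images.
- stand: ring stretcher on a green plate, about 3 kg, loose on the bench. Plate 170 (own x) x 220 (own y) x 12 mm; origin under its middle at sole level, z up; plate top 38 mm above it. Central grey column, 56 mm across at most, with a steel mandrel, reaches 178 mm above the origin. Feet at own (x, y) mm: fixed foot f (+65, +90), screw feet a (+65, -90), b (-65, -90), c (-65, +90)
- knob_a (a point): middle of the round black ribbed knob of leveling screw a, 32 mm across (34 over the ribs), 24 mm tall, upright axis at (+65, -90) mm in the stand's frame; 12 mm below its flat top. With the screw at 0 this point is 66 mm above the stand's origin, the knob's underside 16 mm above the plate. Can be gripped from above at any yaw
- screw_a (a joint): turn of knob a in the plate, rad; grows clockwise seen from above, which drives knob and foot down through the plate by 1.6 mm per rad and so raises that corner. At 0 the foot is as long as the fixed foot and the white line on the knob meets the white line on the plate beside it (on the side of the plate's middle). Starts less than half a turn from 0. Stiff (0.06 N m), stays where left
- knob_b (a point): middle of the round black ribbed knob of leveling screw b, 32 mm across (34 over the ribs), 24 mm tall, upright axis at (-65, -90) mm in the stand's frame; 12 mm below its flat top. With the screw at 0 this point is 66 mm above the stand's origin, the knob's underside 16 mm above the plate. Can be gripped from above at any yaw
- screw_b (a joint): turn of knob b in the plate, rad; grows clockwise seen from above, which drives knob and foot down through the plate by 1.6 mm per rad and so raises that corner. At 0 the foot is as long as the fixed foot and the white line on the knob meets the white line on the plate beside it (on the side of the plate's middle). Starts less than half a turn from 0. Stiff (0.06 N m), stays where left
- knob_c (a point): middle of the round black ribbed knob of leveling screw c, 32 mm across (34 over the ribs), 24 mm tall, upright axis at (-65, +90) mm in the stand's frame; 12 mm below its flat top. With the screw at 0 this point is 66 mm above the stand's origin, the knob's underside 16 mm above the plate. Can be gripped from above at any yaw
- screw_c (a joint): turn of knob c in the plate, rad; grows clockwise seen from above, which drives knob and foot down through the plate by 1.6 mm per rad and so raises that corner. At 0 the foot is as long as the fixed foot and the white line on the knob meets the white line on the plate beside it (on the side of the plate's middle). Starts less than half a turn from 0. Stiff (0.06 N m), stays where left
- foot_f: the fixed foot, without knob; always the right length: black rubber disc 26 mm across, 16 mm tall, origin at the middle of its sole; springs back about 1 mm per 15 N of load
- foot_a: foot of screw a: black rubber disc 26 mm across, 16 mm tall, origin at the middle of its sole; springs back about 1 mm per 15 N of load
- foot_b: foot of screw b: black rubber disc 26 mm across, 16 mm tall, origin at the middle of its sole; springs back about 1 mm per 15 N of load
- foot_c: foot of screw c: black rubber disc 26 mm across, 16 mm tall, origin at the middle of its sole; springs back about 1 mm per 15 N of load
- dish: small brass dish with copper bits, 42 mm across, 22 mm tall, origin at its underside; stands loose on the stand's plate at the long edge between knobs b and c
- bottle: amber bottle, 42 mm across, 125 mm tall, loose on the bench, origin at its underside
- jar: glass jar with a red lid, 52 mm across, 110 mm tall, loose on the bench, origin at its underside
- mandrel: upright steel ring mandrel, foot 54 mm across, tapering, 150 mm tall, loose on the bench, origin at its underside
- file_pot: dark wooden pot with file handles, 52 mm across, 135 mm tall, loose on the bench, origin at its underside
- brick: pale soldering brick lying on the bench, 100 x 50 x 32 mm, origin at its underside
- hammer: hammer lying on the bench, 220 mm long, origin under its middle

How it is judged:
At the end, for the whole second after the job is handed in: each of the four feet presses on the bench with more than 2 N, the plate is within 0.009 rad (half a degree) of level and at rest, and the stand and each bystander are within 30 mm of where they started (contact force between each of foot_f, foot_a, foot_b, foot_c and anything else above 2 N and angle between stand's own z axis and vertical below 0.009 rad and linear speed of stand below 0.01 m/s and angular speed of stand below 0.05 rad/s and distance of each of stand, bottle, jar, mandrel, file_pot, brick, hammer, dish from where it was at the start of the episode below 0.03 m); the robot touches nothing.
It fails at once if a bystander was knocked over or tipped (angle between any of bottle, jar, mandrel, file_pot, brick, hammer, dish's own z axis and vertical above 0.5 rad).
It fails at once if the stand or a bystander was shoved more than 40 mm (distance of any of stand, bottle, jar, mandrel, file_pot, brick, hammer, dish from where it was at the start of the episode above 0.04 m).
It also fails if it takes over 72 s, if anything falls off the work surface, if the arm or the gripper's body presses on something with over 40 N, if the wrist force passes 120 N, or if a joint passes its speed limit or range.

## Working session

There is one attempt and no reset: what is moved stays moved. The work goes in short steps, Python scripts to look and compute and a tool call to move; the robot and the scene stay as the last step left them, time stands still between calls to the robot, and variables do not carry over. Pictures are saved under pics/ and viewed, about 8 in all and at most 12, crops included, and the job is handed in when it is done.

Besides the shell and the picture viewer there is one more tool, called after "Request:" in YAML: its name, and indented under it one key for each argument. step_arm: Moves the arm, as the interface text tells. Its arguments: {"type":"object","properties":{"targets":{"type":"array"},"fingers":{"type":"number"},"newtons":{"type":"number"}},"required":["targets"]}

```bash
mkdir -p pics; ls
cat > h.py <<'E'
import numpy as np, cv2
from cell import telemetry, eyes, close_job
from scipy.spatial.transform import Rotation as Ro
def snap(n,f=None):
    s=eyes.snapshot(n); 
    if f: cv2.imwrite('pics/'+f,s['color'])
    return s
def foc(s): return 240/np.tan(np.radians(s['vertical_fov'])/2)
def ray(s,u,v,z):
    R=np.array(s['R']);t=np.array(s['t']);c=-R.T@t
    d=R.T@np.array([(u-s['cx'])/foc(s),(v-s['cy'])/foc(s),1]); return c+d*(z-c[2])/d[2]
def proj(s,X):
    p=np.array(s['R'])@np.array(X)+np.array(s['t']); return p[:2]/p[2]*foc(s)+[s['cx'],s['cy']]
E
python3 - <<'E'
from h import *
import pickle
S={n:snap(n,n+'0.png') for n in('top','scene')}
pickle.dump(S,open('s0.pkl','wb'))
for n,s in S.items(): print(n,s['vertical_fov'],s['cx'],s['cy'],-np.array(s['R']).T@np.array(s['t']))
print(telemetry.state())
E
```

```text
pics
top 55.82324630765375 317.785033428161 240.19249345250753 [0.47148584 0.01547142 0.8550624 ]
scene 42.18335452012787 312.79950940174916 251.06415313999875 [1.29386235 0.6825228  0.87533748]
{'time': 0.1, 'joints': array([ 1.25378917,  0.68991054, -0.19450101,  1.56623762,  0.15732015,
        0.90252224, -0.2150878 ]), 'joint_vel': array([-0.00108236, -0.00216552,  0.00108022, -0.0023442 ,  0.00164749,
        0.00030234, -0.00070956]), 'effort': array([-3.71249378e-03, -5.28507328e+01, -1.27194073e+00, -1.53838259e+01,
       -5.26720297e-02,  1.95285116e-03,  5.56601651e-05]), 'ee_pos': array([ 0.21453574, -0.58642745,  0.24598389]), 'orientation': array([-1.35415692,  0.94804118, -0.9456217 ]), 'force': array([ 0.07486741, -0.07237843, -0.10759858]), 'torque': array([0.00115031, 0.0491864 , 0.0673956 ]), 'width': 0.9971341405282141}
```

View pictures.

View pics/top0.png

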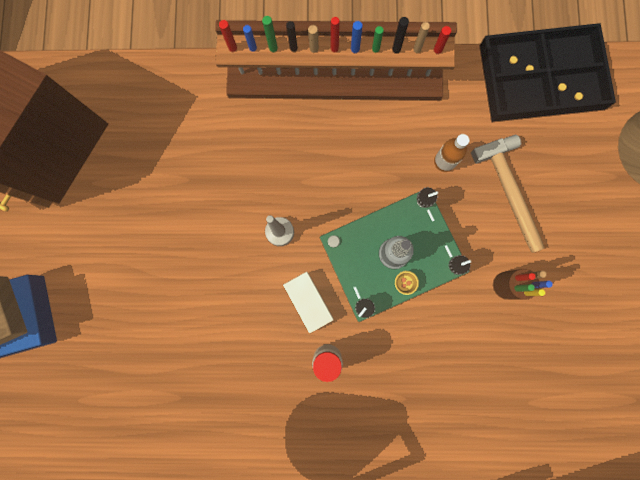

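View pics/scene0.png

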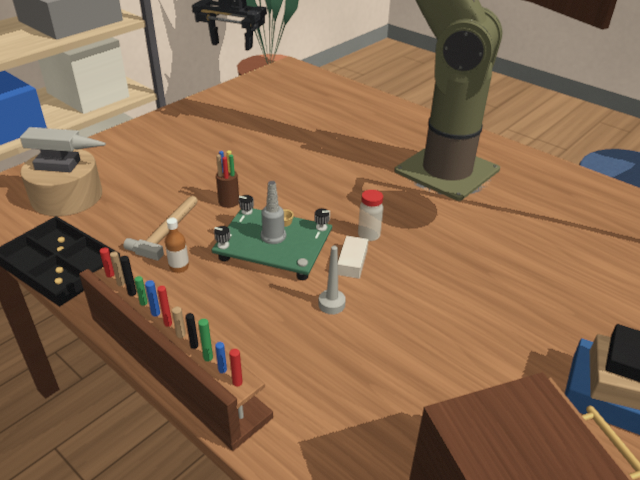

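Run:
```python
from h import *
print(Ro.from_rotvec([-1.35415692,  0.94804118, -0.9456217]).as_matrix().round(3))
```

```text
[[ 0.344 -0.001  0.939]
 [-0.939  0.002  0.344]
 [-0.002 -1.    -0.   ]]
```

Top view: knobs a ≈(427,197), b ≈(459,264), c ≈(364,308); bare fixed-foot corner ≈(334,241). The plate lines run along the stand's x. In both views the bottle stands near a, the file pot near b, and the brick and jar near c.

```bash
cat > m.py <<'E'
from h import *
import pickle
S=pickle.load(open('s0.pkl','rb'));s=S['top'];im=s['color']
hsv=cv2.cvtColor(im,cv2.COLOR_BGR2HSV)
g=cv2.inRange(hsv,(60,60,30),(95,255,255)); g[:170]=0;g[340:]=0;g[:,:300]=0;g[:,490:]=0
pts=cv2.findNonZero(g); 
P=np.array([ray(s,u,v,0.038)[:2] for u,v in pts[:,0]])
r=cv2.minAreaRect((P*1000).astype(np.float32)); print('rect',r)
f=ray(s,334,241,.038);a=ray(s,427,197,.078);b=ray(s,459,264,.078);c=ray(s,364,308,.078)
print('knobs',a,b,c,f)
y=(c-b)[:2];y/=np.linalg.norm(y);print('yaw from bc',np.arctan2(-y[0],y[1]))
m=.5*(a+c)[:2];print('mid ac',m)
d=.5*(b+f)[:2];print(d)
for n,(u,v) in dict(a=(427,197),b=(459,264),c=(364,308)).items(): pass
E
python3 m.py
python3 - <<'E'
from h import *
import pickle
s=pickle.load(open('s0.pkl','rb'))['top'];im=s['color']
c=cv2.resize(im[175:335,310:490],None,fx=4,fy=4,interpolation=cv2.INTER_CUBIC)[:600]
cv2.imwrite('pics/crop0.png',c)
E
```

```text
rect ((549.8355102539062, -98.56033325195312), (167.0842742919922, 217.31756591796875), 24.22002601623535)
knobs [ 0.64464757 -0.15290862  0.078     ] [ 0.52789579 -0.20354692  0.078     ] [ 0.45368658 -0.04116869  0.078     ] [0.57312564 0.00871304 0.038     ]
yaw from bc 0.428671863496905
mid ac [ 0.54916708 -0.09703866]
[ 0.55051071 -0.09741694]
```

View pics/crop0.png

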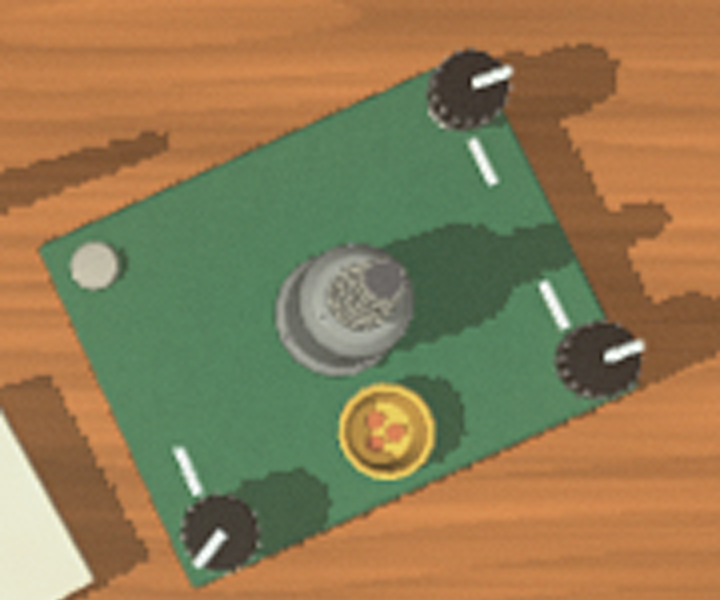

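```bash
cat > k.py <<'E'
from h import *
C=np.array([.5498,-.0985]);yaw=np.radians(24.22)
Rz=np.array([[np.cos(yaw),-np.sin(yaw)],[np.sin(yaw),np.cos(yaw)]])
K={k:C+Rz@np.array(p) for k,p in dict(a=(.065,-.09),b=(-.065,-.09),c=(-.065,.09)).items()}
E
python3 - <<'E'
from k import *
import pickle
S=pickle.load(open('s0.pkl','rb'));s=S['top']
im=s['color']; print({k:v.round(4) for k,v in K.items()})
O={'col':(C,.028,.178)}
for n,u,v,z,r in [('bottle',462,140,.125,.021),('pot',516,285,.06,.026),('jar',327,367,.11,.026),('mandrel',271,220,.15,.027)]:
    O[n]=(ray(s,u,v,z)[:2],r,.1); print(n,O[n][0].round(3))
for k,p in K.items():
    print(k,{n:round(float(np.linalg.norm(o[0]-p)),3) for n,o in O.items()})
    out=[]
    for ph in range(-90,90,10):
        a=np.radians(ph);A=np.array([[np.cos(a),np.sin(a)],[-np.sin(a),np.cos(a)]])
        cl=[]
        for n,o in O.items():
            q=np.abs(A@(o[0]-p))-[.0935,.0375]
            d=np.linalg.norm(np.maximum(q,0))+min(q.max(),0)-o[1]; cl.append((round(d*1000),n))
        out.append((ph,)+min(cl))
    print(out)
# knob line directions
h=cv2.cvtColor(im,cv2.COLOR_BGR2HSV);w=cv2.inRange(h,(0,0,170),(180,60,255))
n,l,st,ce=cv2.connectedComponentsWithStats(w)
for i in range(1,n):
    x,y,ww,hh,A=st[i]
    if 300<x<490 and 170<y<330 and A>3:
        q=cv2.findNonZero((l==i).astype(np.uint8)); vx,vy,_,_=cv2.fitLine(q,cv2.DIST_L2,0,.01,.01).ravel()
        print(ce[i].round(1),A,'ang',round(float(np.degrees(np.arctan2(-vy,vx))),1))
E
```

```text
{'a': array([ 0.646 , -0.1539]), 'b': array([ 0.5274, -0.2072]), 'c': array([ 0.4536, -0.0431])}
bottle [ 0.73  -0.203]
pot [ 0.493 -0.305]
jar [0.361 0.021]
mandrel [0.593 0.109]
a {'col': 0.111, 'bottle': 0.097, 'pot': 0.215, 'jar': 0.335, 'mandrel': 0.268}
[(-90, 26, 'bottle'), (-80, 16, 'bottle'), (-70, 4, 'bottle'), (-60, -10, 'bottle'), (-50, -23, 'bottle'), (-40, -18, 'bottle'), (-30, -17, 'bottle'), (-20, -19, 'bottle'), (-10, -23, 'bottle'), (0, -10, 'col'), (10, 5, 'bottle'), (20, 17, 'bottle'), (30, 26, 'bottle'), (40, 33, 'bottle'), (50, 38, 'bottle'), (60, 39, 'bottle'), (70, 37, 'bottle'), (80, 33, 'bottle')]
b {'col': 0.111, 'bottle': 0.203, 'pot': 0.104, 'jar': 0.283, 'mandrel': 0.323}
[(-90, -22, 'pot'), (-80, -18, 'col'), (-70, -7, 'col'), (-60, 8, 'col'), (-50, 22, 'col'), (-40, 32, 'col'), (-30, 38, 'pot'), (-20, 40, 'pot'), (-10, 39, 'pot'), (0, 34, 'pot'), (10, 27, 'pot'), (20, 16, 'pot'), (30, 4, 'pot'), (40, -11, 'pot'), (50, -22, 'pot'), (60, -18, 'pot'), (70, -16, 'pot'), (80, -17, 'pot')]
c {'col': 0.111, 'bottle': 0.32, 'pot': 0.265, 'jar': 0.113, 'mandrel': 0.206}
[(-90, 29, 'jar'), (-80, 17, 'jar'), (-70, 1, 'jar'), (-60, -12, 'jar'), (-50, -17, 'col'), (-40, -12, 'col'), (-30, -10, 'col'), (-20, -12, 'col'), (-10, -17, 'col'), (0, -10, 'col'), (10, 6, 'col'), (20, 19, 'col'), (30, 31, 'col'), (40, 39, 'col'), (50, 44, 'col'), (60, 46, 'col'), (70, 44, 'col'), (80, 39, 'col')]
[432.5 193.9] 26 ang 20.0
[430.1 214.7] 33 ang -63.6
[332.9 241.1] 95 ang 48.6
[448.2 251. ] 37 ang -64.2
[393.  254.6] 47 ang -43.2
[465.7 262.3] 26 ang 19.1
[356.6 292.3] 36 ang -65.6
[361.6 312.2] 28 ang 51.8
```

Request:
step_arm:
  targets:
    - {"slide": [0, 0, 0], "angular": [0, -0.087, 0]}
    - {"slide": [0, 0, 0], "angular": [0, -0.087, 0]}
    - {"slide": [0, 0, 0], "angular": [0, -0.087, 0]}
    - {"slide": [0, 0, 0], "angular": [0, -0.087, 0]}
    - {"slide": [0, 0, 0], "angular": [0, -0.087, 0]}
  fingers: 0.65
  newtons: 15

```text
time: 0.6
ee_pos: [0.2137, -0.5847, 0.2435]
orientation: [-1.481, 0.605, -0.595]
force: [0.6, -0.5, 1.0]
width: 0.647
```

Request:
step_arm:
  targets:
    - {"slide": [-0.003, 0, 0.033], "angular": [0, 0, 0]}
    - {"slide": [-0.003, 0, 0.033], "angular": [0, 0, 0]}
    - {"slide": [-0.003, 0, 0.033], "angular": [0, 0, 0]}
    - {"slide": [-0.003, 0, 0.033], "angular": [0, 0, 0]}
    - {"slide": [-0.003, 0, 0.033], "angular": [0, 0, 0]}

```text
time: 1.1
ee_pos: [0.3142, -0.4558, 0.2406]
orientation: [-1.48, 0.617, -0.6]
force: [0.2, 0.2, 0.4]
width: 0.649
```

Request:
step_arm:
  targets:
    - {"slide": [-0.003, 0, 0.033], "angular": [0, 0, 0]}
    - {"slide": [-0.003, 0, 0.033], "angular": [0, 0, 0]}
    - {"slide": [-0.003, 0, 0.033], "angular": [0, 0, 0]}
    - {"slide": [-0.003, 0, 0.033], "angular": [0, 0, 0]}
    - {"slide": [-0.003, 0, 0.033], "angular": [0, 0, 0]}

```text
time: 1.6
ee_pos: [0.4218, -0.3216, 0.2392]
orientation: [-1.479, 0.621, -0.598]
force: [0.6, 0.4, 1.0]
width: 0.655
```

```bash
cat > plan.py <<'E'
from k import *
import sys
def plan(p,phi):
    s=telemetry.state();R=Ro.from_rotvec(s['orientation']).as_matrix();a=np.radians(phi)
    T=np.array([[np.cos(a),0,-np.sin(a)],[np.sin(a),0,np.cos(a)],[0,-1,0]])
    print('t',round(s['time'],2),'pos',s['ee_pos'].round(4),'phi',round(float(np.degrees(np.arctan2(R[1,0],R[0,0]))),1),'j',s['joints'].round(2),'F',s['force'].round(1),'w',round(s['width'],3))
    d=np.array(p)-s['ee_pos']
    print(' slide now-frame',(R.T@d).round(4),'slide in target-frame',(T.T@d).round(4),'rot',Ro.from_matrix(R.T@T).as_rotvec().round(3))
if __name__=='__main__':
    k,z,phi=sys.argv[1],float(sys.argv[2]),float(sys.argv[3]); plan([*K[k],z],phi)
E
python3 plan.py b .2 -45
```

```text
t 1.6 pos [ 0.4218 -0.3216  0.2392] phi -44.7 j [ 0.75  0.59 -0.29  1.84  0.23  0.76 -0.45] F [0.6 0.4 1. ] w 0.655
 slide now-frame [-0.0048  0.0391  0.1556] slide in target-frame [-0.0062  0.0392  0.1556] rot [ 0.001  0.005 -0.015]
```

Request:
step_arm:
  targets:
    - {"slide": [-0.001, 0.005, 0.031], "angular": [0, 0, -0.005]}
    - {"slide": [-0.001, 0.005, 0.031], "angular": [0, 0, -0.005]}
    - {"slide": [-0.001, 0.006, 0.031], "angular": [0, 0, -0.005]}
    - {"slide": [-0.001, 0.007, 0.031], "angular": [0, 0, 0]}
    - {"slide": [-0.001, 0.007, 0.031], "angular": [0, 0, 0]}

```text
time: 2.1
ee_pos: [0.5304, -0.202, 0.2076]
orientation: [-1.485, 0.61, -0.608]
force: [0.3, 0.0, 0.1]
width: 0.647
```

```bash
python3 plan.py b .066 -45
python3 - <<'E'
from k import *
s=snap('wrist','w1.png'); print({k:proj(s,[*p,.078]).round() for k,p in K.items()}, -np.array(s['R']).T@np.array(s['t']))
E
```

```text
t 2.1 pos [ 0.5304 -0.202   0.2076] phi -44.7 j [ 0.43  0.67 -0.25  1.78  0.24  0.72 -0.73] F [0.3 0.  0.1] w 0.647
 slide now-frame [ 0.0016  0.1416 -0.0056] slide in target-frame [ 0.0016  0.1416 -0.0058] rot [ 0.002  0.006 -0.001]
{'a': array([392.,  75.]), 'b': array([324., 243.]), 'c': array([ 96., 159.])} [ 0.5852234  -0.14615309  0.34457816]
```

View pics/w1.png

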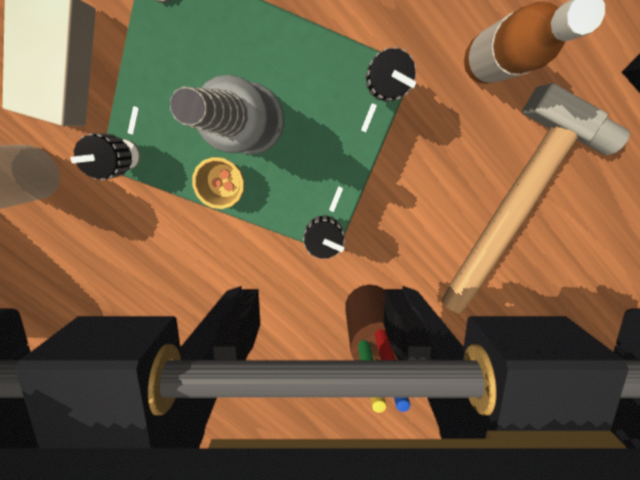

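Run:
```python
from k import *
import pickle
w=snap('wrist');t=pickle.load(open('s0.pkl','rb'))['top']
for k,pw,pt in [('a',(390,74),(427.7,197)),('b',(323,237),(460.3,265)),('c',(96,157),(364.5,307.5))]:
    print(k,K[k].round(4),[ (ray(w,*pw,z)[:2].round(4),ray(t,*pt,z)[:2].round(4)) for z in (.072,.078,.084)])
```

```text
a [ 0.646  -0.1539] [(array([ 0.651 , -0.1441]), array([ 0.646 , -0.1554])), (array([ 0.6496, -0.144 ]), array([ 0.6446, -0.1541])), (array([ 0.6482, -0.1439]), array([ 0.6433, -0.1528]))]
b [ 0.5274 -0.2072] [(array([ 0.5339, -0.1971]), array([ 0.5266, -0.2074])), (array([ 0.5351, -0.1959]), array([ 0.5262, -0.2057])), (array([ 0.5363, -0.1946]), array([ 0.5258, -0.204 ]))]
c [ 0.4536 -0.0431] [(array([ 0.4549, -0.0332]), array([ 0.4544, -0.0425])), (array([ 0.4579, -0.0355]), array([ 0.4545, -0.042 ])), (array([ 0.4608, -0.0379]), array([ 0.4547, -0.0416]))]
```

```bash
python3 - <<'E'
from h import *
import pickle
s=snap('wrist','w2.png');pickle.dump(s,open('w2.pkl','wb'))
print(np.abs(s['color'].astype(int)-cv2.imread('pics/w1.png')).mean(), -np.array(s['R']).T@np.array(s['t']))
im=s['color'];h=cv2.cvtColor(im,cv2.COLOR_BGR2HSV)
for nm,sc in (('w2',s),('w1',dict(s,color=cv2.imread('pics/w1.png')))):
    h=cv2.cvtColor(sc['color'],cv2.COLOR_BGR2HSV);w=cv2.inRange(h,(0,0,150),(180,70,255));w[265:]=0
    n,l,st,ce=cv2.connectedComponentsWithStats(w)
    print(nm,[(ce[i].round(1).tolist(),int(st[i][4])) for i in range(1,n) if 20<st[i][4]<250])
E
python3 plan.py b .066 -45
```

```text
9.077234157986112 [ 0.58693778 -0.14165284  0.34446201]
w2 [([165.2, 2.8], 137), ([407.0, 88.3], 186), ([371.1, 125.1], 202), ([136.4, 125.7], 194), ([223.6, 146.8], 142), ([135.4, 155.6], 117), ([86.2, 164.2], 152), ([337.6, 205.4], 178), ([335.1, 251.9], 123)]
w1 [([403.6, 78.7], 187), ([368.5, 117.2], 206), ([132.5, 119.9], 194), ([218.5, 138.0], 166), ([131.8, 150.4], 126), ([82.2, 158.4], 152), ([335.6, 198.6], 175), ([333.3, 245.1], 126)]
t 2.25 pos [ 0.531  -0.2003  0.2074] phi -44.4 j [ 0.43  0.67 -0.25  1.78  0.24  0.72 -0.72] F [-1.1 -0.5  0.9] w 0.646
 slide now-frame [ 0.0026  0.1414 -0.0074] slide in target-frame [ 0.0024  0.1414 -0.0074] rot [ 0.001  0.011 -0.002]
```

Run:
```python
from k import *
import pickle
w=pickle.load(open('w2.pkl','rb'));t=pickle.load(open('s0.pkl','rb'))['top']
for k,pw,pt in [('a',(393.4,83.5),(427.7,197)),('b',(325,243.5),(460.3,265)),('c',(100,163),(364.5,307.5))]:
    print(k,K[k].round(4),[ (ray(w,*pw,z)[:2].round(4),ray(t,*pt,z)[:2].round(4)) for z in (.072,.078,.084)])
```

```text
a [ 0.646  -0.1539] [(array([ 0.6466, -0.1527]), array([ 0.646 , -0.1554])), (array([ 0.6453, -0.1525]), array([ 0.6446, -0.1541])), (array([ 0.644 , -0.1522]), array([ 0.6433, -0.1528]))]
b [ 0.5274 -0.2072] [(array([ 0.5291, -0.2045]), array([ 0.5266, -0.2074])), (array([ 0.5304, -0.2031]), array([ 0.5262, -0.2057])), (array([ 0.5316, -0.2018]), array([ 0.5258, -0.204 ]))]
c [ 0.4536 -0.0431] [(array([ 0.4513, -0.04  ]), array([ 0.4544, -0.0425])), (array([ 0.4542, -0.0423]), array([ 0.4545, -0.042 ])), (array([ 0.4572, -0.0445]), array([ 0.4547, -0.0416]))]
```

Add to k.py:
```python
K=dict(a=np.array([.645,-.1535]),b=np.array([.528,-.205]),c=np.array([.4542,-.0422]))
```

```text
(no output)
```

Request:
step_arm:
  targets:
    - {"slide": [0.001, 0.02, -0.003], "angular": [0, 0, 0]}
    - {"slide": [0, 0.02, -0.002], "angular": [0, 0, 0]}
    - {"slide": [0, 0.02, 0], "angular": [0, 0, 0]}
    - {"slide": [0, 0.02, 0], "angular": [0, 0, 0]}
    - {"slide": [0, 0.01, 0], "angular": [0, 0, 0]}

```text
time: 2.75
ee_pos: [0.5251, -0.2117, 0.1162]
orientation: [-1.488, 0.611, -0.612]
force: [0.3, -0.1, 0.4]
width: 0.653
```

```bash
python3 plan.py b .066 -45
```

```text
t 2.75 pos [ 0.5251 -0.2117  0.1162] phi -44.8 j [ 0.41  0.8  -0.19  1.85  0.3   0.51 -0.76] F [ 0.3 -0.1  0.4] w 0.653
 slide now-frame [-0.0028  0.0502  0.007 ] slide in target-frame [-0.0027  0.0502  0.0068] rot [0.005 0.003 0.002]
```

Request:
step_arm:
  targets:
    - {"slide": [-0.001, 0.005, 0.004], "angular": [0, 0, 0]}
    - {"slide": [-0.001, 0.01, 0.003], "angular": [0, 0, 0]}
    - {"slide": [0, 0.01, 0.002], "angular": [0, 0, 0]}
    - {"slide": [0, 0.01, 0.001], "angular": [0, 0, 0]}
    - {"slide": [0, 0, 0], "angular": [0, 0, 0]}

```text
time: 3.25
ee_pos: [0.5304, -0.2046, 0.079]
orientation: [-1.489, 0.613, -0.614]
force: [-0.3, -0.1, 0.6]
width: 0.648
```

```bash
python3 plan.py b .066 -45
```

```text
t 3.25 pos [ 0.5304 -0.2046  0.079 ] phi -44.9 j [ 0.38  0.86 -0.16  1.86  0.31  0.44 -0.8 ] F [-0.3 -0.1  0.6] w 0.648
 slide now-frame [-0.0015  0.013  -0.0019] slide in target-frame [-0.0014  0.013  -0.0019] rot [0.006 0.001 0.003]
```

Request:
step_arm:
  targets:
    - {"slide": [-0.001, 0.006, -0.001], "angular": [0, 0, 0]}
    - {"slide": [0, 0.006, 0], "angular": [0, 0, 0]}
    - {"slide": [0, 0, 0], "angular": [0, 0, 0]}
    - {"slide": [0, 0, 0], "angular": [0, 0, 0]}
    - {"slide": [0, 0, 0], "angular": [0, 0, 0]}

```text
time: 3.75
ee_pos: [0.5294, -0.205, 0.0665]
orientation: [-1.489, 0.612, -0.615]
force: [0.4, -0.4, 0.1]
width: 0.651
```

Request:
step_arm:
  targets:
    - {"slide": [0, 0, 0], "angular": [0, 0, 0]}
    - {"slide": [0, 0, 0], "angular": [0, 0, 0]}
    - {"slide": [0, 0, 0], "angular": [0, 0, 0]}
    - {"slide": [0, 0, 0], "angular": [0, 0, 0]}
    - {"slide": [0, 0, 0], "angular": [0, 0, 0]}
  fingers: 0.2
  newtons: 15

```text
time: 4.25
ee_pos: [0.5297, -0.2051, 0.0673]
orientation: [-1.489, 0.611, -0.616]
force: [-0.0, -0.8, -0.2]
width: 0.357
```

```bash
python3 plan.py b .066 -45
```

```text
t 4.25 pos [ 0.5297 -0.2051  0.0673] phi -45.0 j [ 0.37  0.88 -0.15  1.87  0.32  0.41 -0.8 ] F [-0.  -0.8 -0.2] w 0.357
 slide now-frame [-0.0013  0.0013 -0.0012] slide in target-frame [-0.0013  0.0013 -0.0012] rot [0.004 0.001 0.005]
```

Request:
step_arm:
  targets:
    - {"slide": [0, 0, 0], "angular": [0, -0.085, 0]}
    - {"slide": [0, 0, 0], "angular": [0, -0.085, 0]}
    - {"slide": [0, 0, 0], "angular": [0, -0.085, 0]}
    - {"slide": [0, 0, 0], "angular": [0, -0.085, 0]}
    - {"slide": [0, 0, 0], "angular": [0, -0.085, 0]}

```text
time: 4.75
ee_pos: [0.5284, -0.2044, 0.0672]
orientation: [-1.561, 0.271, -0.269]
force: [-0.7, 0.2, 0.5]
width: 0.358
```

```bash
python3 plan.py b .066 -45
```

```text
t 4.75 pos [ 0.5284 -0.2044  0.0672] phi -19.7 j [ 0.43  0.89 -0.26  1.87  0.49  0.45 -0.52] F [-0.7  0.2  0.5] w 0.358
 slide now-frame [-0.0002  0.0012 -0.0007] slide in target-frame [ 0.0001  0.0012 -0.0007] rot [0.007 0.441 0.002]
```

Request:
step_arm:
  targets:
    - {"slide": [0, 0, 0], "angular": [0, -0.11, 0]}
    - {"slide": [0, 0, 0], "angular": [0, -0.11, 0]}
    - {"slide": [0, 0, 0], "angular": [0, -0.11, 0]}
    - {"slide": [0, 0, 0], "angular": [0, -0.11, 0]}
    - {"slide": [0, 0, 0], "angular": [0, -0.11, 0]}

```text
time: 5.25
ee_pos: [0.5265, -0.2045, 0.0672]
orientation: [-1.57, -0.173, 0.184]
force: [-1.0, 0.4, 0.6]
width: 0.358
```

Request:
step_arm:
  targets:
    - {"slide": [0, 0, 0], "angular": [0, 0, 0]}
    - {"slide": [0, 0, 0], "angular": [0, 0, 0]}
    - {"slide": [0, 0, 0], "angular": [0, 0, 0]}
    - {"slide": [0, 0, 0], "angular": [0, 0, 0]}
    - {"slide": [0, 0, 0], "angular": [0, 0, 0]}

```text
time: 5.75
ee_pos: [0.5264, -0.2045, 0.0672]
orientation: [-1.57, -0.169, 0.18]
force: [-0.2, 0.8, -0.1]
width: 0.359
```

```bash
python3 plan.py b .066 -45
```

```text
t 5.75 pos [ 0.5264 -0.2045  0.0672] phi 12.7 j [ 0.52  0.91 -0.4   1.86  0.69  0.52 -0.14] F [-0.2  0.8 -0.1] w 0.359
 slide now-frame [ 0.0014  0.0012 -0.0009] slide in target-frame [0.0015 0.0012 0.0007] rot [ 0.009  1.008 -0.004]
```

Request:
step_arm:
  targets:
    - {"slide": [0, 0, 0], "angular": [0, 0, 0]}
    - {"slide": [0, 0, 0], "angular": [0, 0, 0]}
    - {"slide": [0, 0, 0], "angular": [0, 0, 0]}
    - {"slide": [0, 0, 0], "angular": [0, 0, 0]}
    - {"slide": [0, 0, 0], "angular": [0, 0.05, 0]}
  fingers: 0.65

```text
time: 6.25
ee_pos: [0.5266, -0.2049, 0.0672]
orientation: [-1.574, -0.128, 0.138]
force: [-0.5, -0.5, 0.0]
width: 0.652
```

Request:
step_arm:
  targets:
    - {"slide": [0, 0, 0], "angular": [0, 0.14, 0]}
    - {"slide": [0, 0, 0], "angular": [0, 0.14, 0]}
    - {"slide": [0, 0, 0], "angular": [0, 0.14, 0]}
    - {"slide": [0, 0, 0], "angular": [0, 0.14, 0]}
    - {"slide": [0, 0, 0], "angular": [0, 0.14, 0]}

```text
time: 6.75
ee_pos: [0.5268, -0.205, 0.0671]
orientation: [-1.534, 0.441, -0.437]
force: [0.3, -0.3, -0.2]
width: 0.655
```

Request:
step_arm:
  targets:
    - {"slide": [0, 0, 0], "angular": [0, 0, 0]}
    - {"slide": [0, 0, 0], "angular": [0, 0, 0]}
    - {"slide": [0, 0, 0], "angular": [0, 0, 0]}
    - {"slide": [0, 0, 0], "angular": [0, 0, 0]}
    - {"slide": [0, 0, 0], "angular": [0, 0, 0]}
  fingers: 0.2

```text
time: 7.25
ee_pos: [0.5282, -0.2056, 0.0675]
orientation: [-1.535, 0.434, -0.433]
force: [1.6, -0.3, -0.6]
width: 0.357
```

```bash
python3 plan.py b .066 -45
```

```text
t 7.25 pos [ 0.5282 -0.2056  0.0675] phi -31.7 j [ 0.41  0.89 -0.21  1.87  0.42  0.43 -0.66] F [ 1.6 -0.3 -0.6] w 0.357
 slide now-frame [-0.0004  0.0014  0.0004] slide in target-frame [-0.0005  0.0015  0.0003] rot [0.007 0.233 0.003]
```

Turn the remaining ~37.5° (to phi ≈ +6), then release and rise.

Request:
step_arm:
  targets:
    - {"slide": [0, 0, 0], "angular": [0, -0.13, 0]}
    - {"slide": [0, 0, 0], "angular": [0, -0.13, 0]}
    - {"slide": [0, 0, 0], "angular": [0, -0.13, 0]}
    - {"slide": [0, 0, 0], "angular": [0, -0.13, 0]}
    - {"slide": [0, 0, 0], "angular": [0, -0.13, 0]}

```text
time: 7.75
ee_pos: [0.5266, -0.2055, 0.0674]
orientation: [-1.576, -0.093, 0.103]
force: [0.1, 0.4, -0.5]
width: 0.358
```

Request:
step_arm:
  targets:
    - {"slide": [0, 0, 0], "angular": [0, 0, 0]}
    - {"slide": [0, 0, 0], "angular": [0, 0, 0]}
    - {"slide": [0, 0, 0], "angular": [0, 0, 0]}
    - {"slide": [0, 0, 0], "angular": [0, 0, 0]}
    - {"slide": [0, 0, 0], "angular": [0, 0, 0]}
  fingers: 0.65

```text
time: 8.25
ee_pos: [0.5252, -0.2053, 0.067]
orientation: [-1.575, -0.087, 0.1]
force: [0.3, 0.5, -0.5]
width: 0.652
```

Request:
step_arm:
  targets:
    - {"slide": [0, -0.02, 0], "angular": [0, 0, 0]}
    - {"slide": [0, -0.03, 0], "angular": [0, 0, 0]}
    - {"slide": [0, -0.035, 0], "angular": [0, 0, 0]}
    - {"slide": [0, -0.035, 0], "angular": [0, 0, 0]}
    - {"slide": [0, -0.02, 0], "angular": [0, 0, 0]}

```text
time: 8.75
ee_pos: [0.5241, -0.2029, 0.2083]
orientation: [-1.572, -0.079, 0.106]
force: [0.1, 0.1, -0.5]
width: 0.651
```

```bash
python3 plan.py a .22 85
python3 - <<'E'
from h import *
t=snap('top')
im=t['color'];h=cv2.cvtColor(im,cv2.COLOR_BGR2HSV);w=cv2.inRange(h,(0,0,170),(180,60,255))
n,l,st,ce=cv2.connectedComponentsWithStats(w)
for i in range(1,n):
    x,y,ww,hh,A=st[i]
    if 300<x<490 and 170<y<330 and A>3:
        q=cv2.findNonZero((l==i).astype(np.uint8)); vx,vy,_,_=cv2.fitLine(q,cv2.DIST_L2,0,.01,.01).ravel()
        print(ce[i].round(1),A,'ang',round(float(np.degrees(np.arctan2(-vy,vx))),1))
E
```

```text
t 8.75 pos [ 0.5241 -0.2029  0.2083] phi 6.8 j [ 0.6   0.7  -0.54  1.77  0.49  0.82 -0.07] F [ 0.1  0.1 -0.5] w 0.651
 slide now-frame [ 0.1257 -0.014   0.0348] slide in target-frame [ 0.0597 -0.0117 -0.1162] rot [-0.01  -1.366 -0.017]
[433.  194.1] 26 ang 19.1
[430.3 215.1] 36 ang -64.5
[333.1 241. ] 98 ang 16.3
[393.6 253.5] 103 ang -56.0
[447.5 250.8] 45 ang -65.3
[380.2 254.8] 5 ang -79.1
[458.9 259.6] 30 ang -60.3
[356.7 292.3] 41 ang -64.7
[362.1 312.1] 29 ang 52.6
```

Request:
step_arm:
  targets:
    - {"slide": [0, -0.004, 0], "angular": [0, -0.145, 0]}
    - {"slide": [0, -0.004, 0], "angular": [0, -0.145, 0]}
    - {"slide": [0, -0.004, 0], "angular": [0, -0.145, 0]}
    - {"slide": [0, -0.004, 0], "angular": [0, -0.145, 0]}
    - {"slide": [0, -0.004, 0], "angular": [0, -0.145, 0]}

```text
time: 9.3
ee_pos: [0.5255, -0.2027, 0.2322]
orientation: [-1.466, -0.664, 0.689]
force: [-0.6, 0.9, -0.6]
width: 0.644
```

Request:
step_arm:
  targets:
    - {"slide": [0, 0, 0], "angular": [0, -0.145, 0]}
    - {"slide": [0, 0, 0], "angular": [0, -0.145, 0]}
    - {"slide": [0, 0, 0], "angular": [0, -0.145, 0]}
    - {"slide": [0, 0, 0], "angular": [0, -0.145, 0]}
    - {"slide": [0, 0, 0], "angular": [0, -0.145, 0]}

```text
time: 9.8
ee_pos: [0.5243, -0.2027, 0.2306]
orientation: [-1.183, -1.226, 1.256]
force: [0.1, 0.6, 0.1]
width: 0.649
```

Request:
step_arm:
  targets:
    - {"slide": [0.01, 0, -0.024], "angular": [0, 0, 0]}
    - {"slide": [0.01, 0, -0.024], "angular": [0, 0, 0]}
    - {"slide": [0.01, 0, -0.024], "angular": [0, 0, 0]}
    - {"slide": [0.01, 0, -0.024], "angular": [0, 0, 0]}
    - {"slide": [0.01, 0, -0.024], "angular": [0, 0, 0]}

```text
time: 10.3
ee_pos: [0.6405, -0.1501, 0.2235]
orientation: [-1.18, -1.215, 1.26]
force: [1.5, -0.4, -0.7]
width: 0.65
```

```bash
python3 plan.py a .14 88
```

```text
t 10.3 pos [ 0.6405 -0.1501  0.2235] phi 92.4 j [ 0.58  0.91 -0.91  1.44  0.75  1.19  1.17] F [ 1.5 -0.4 -0.7] w 0.65
 slide now-frame [-0.0025  0.0834 -0.0065] slide in target-frame [-0.0032  0.0835 -0.0046] rot [-0.025  0.076 -0.013]
```

Request:
step_arm:
  targets:
    - {"slide": [-0.001, 0.016, -0.003], "angular": [-0.01, 0, -0.005]}
    - {"slide": [-0.001, 0.018, -0.003], "angular": [-0.01, 0, -0.005]}
    - {"slide": [-0.001, 0.018, -0.003], "angular": [-0.005, 0, -0.003]}
    - {"slide": [0, 0.018, -0.002], "angular": [0, 0, 0]}
    - {"slide": [0, 0.01, -0.001], "angular": [0, 0, 0]}

```text
time: 10.8
ee_pos: [0.6561, -0.1476, 0.139]
orientation: [-1.188, -1.246, 1.237]
force: [-0.1, 0.5, -0.2]
width: 0.648
```

```bash
python3 plan.py a .067 92
```

```text
t 10.8 pos [ 0.6561 -0.1476  0.139 ] phi 92.5 j [ 0.57  1.01 -0.87  1.48  0.84  1.05  1.11] F [-0.1  0.5 -0.2] w 0.648
 slide now-frame [-0.0056  0.072   0.0116] slide in target-frame [-0.0055  0.072   0.0113] rot [0.003 0.009 0.003]
```

Request:
step_arm:
  targets:
    - {"slide": [-0.003, 0, 0.006], "angular": [0, 0, 0]}
    - {"slide": [-0.002, 0.008, 0.004], "angular": [0, 0, 0]}
    - {"slide": [-0.001, 0.015, 0], "angular": [0, 0, 0]}
    - {"slide": [0, 0.01, 0], "angular": [0, 0, 0]}
    - {"slide": [0, 0, 0], "angular": [0, 0, 0]}

```text
time: 11.3
ee_pos: [0.6447, -0.155, 0.1026]
orientation: [-1.188, -1.243, 1.238]
force: [0.1, -0.4, 0.6]
width: 0.652
```

```bash
python3 plan.py a .067 92;  python3 - <<'E'
from k import *
s=snap('wrist','w3.png'); print({k:proj(s,[*p,.078]).round() for k,p in K.items()})
E
```

```text
t 11.3 pos [ 0.6447 -0.155   0.1026] phi 92.5 j [ 0.58  1.05 -0.84  1.53  0.89  0.98  1.08] F [ 0.1 -0.4  0.6] w 0.652
 slide now-frame [ 0.0014  0.0356 -0.0003] slide in target-frame [ 0.0015  0.0356 -0.0003] rot [0.002 0.008 0.003]
{'a': array([322., 291.]), 'b': array([206.,  19.]), 'c': array([ 668., -201.])}
```

View pics/w3.png

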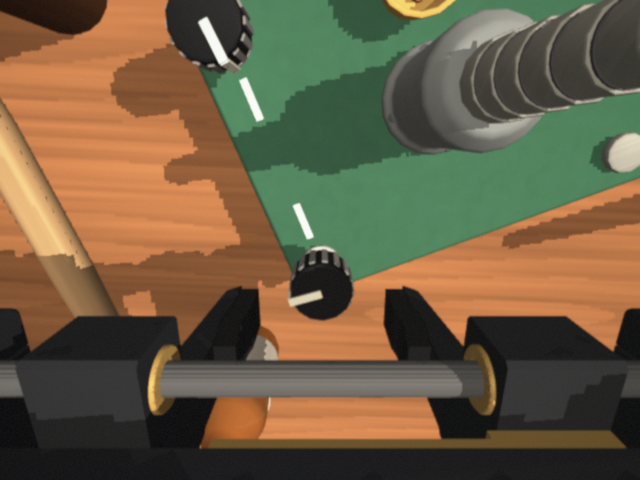

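Knob a at (322,287) is centred between the fingers, and knob b's line (215,42) now meets its plate line (252,100).

Request:
step_arm:
  targets:
    - {"slide": [0.001, 0.012, -0.001], "angular": [0, 0, 0]}
    - {"slide": [0, 0.012, -0.001], "angular": [0, 0, 0]}
    - {"slide": [0, 0.01, 0], "angular": [0, 0, 0]}
    - {"slide": [0, 0, 0], "angular": [0, 0, 0]}
    - {"slide": [0, 0, 0], "angular": [0, 0, 0]}

```text
time: 11.85
ee_pos: [0.6483, -0.153, 0.0667]
orientation: [-1.189, -1.246, 1.237]
force: [0.1, 0.1, -0.3]
width: 0.649
```

Request:
step_arm:
  targets:
    - {"slide": [0, 0, 0], "angular": [0, 0, 0]}
    - {"slide": [0, 0, 0], "angular": [0, 0, 0]}
    - {"slide": [0, 0, 0], "angular": [0, 0, 0]}
    - {"slide": [0, 0, 0], "angular": [0, 0, 0]}
    - {"slide": [0, 0, 0], "angular": [0, 0, 0]}
  fingers: 0.2

```text
time: 12.35
ee_pos: [0.6487, -0.155, 0.0678]
orientation: [-1.193, -1.244, 1.237]
force: [0.5, -0.3, -1.2]
width: 0.357
```

```bash
python3 plan.py a .067 92
```

```text
t 12.35 pos [ 0.6487 -0.155   0.0678] phi 92.4 j [ 0.56  1.09 -0.81  1.53  0.93  0.93  1.05] F [ 0.5 -0.3 -1.2] w 0.357
 slide now-frame [0.0016 0.0008 0.0036] slide in target-frame [0.0016 0.0008 0.0036] rot [0.005 0.007 0.   ]
```

Request:
step_arm:
  targets:
    - {"slide": [0, 0, 0], "angular": [0, 0.12, 0]}
    - {"slide": [0, 0, 0], "angular": [0, 0.12, 0]}
    - {"slide": [0, 0, 0], "angular": [0, 0.12, 0]}
    - {"slide": [0, 0, 0], "angular": [0, 0.12, 0]}
    - {"slide": [0, 0, 0], "angular": [0, 0.12, 0]}

```text
time: 12.85
ee_pos: [0.648, -0.1567, 0.0671]
orientation: [-1.432, -0.775, 0.768]
force: [-0.6, -0.2, -1.1]
width: 0.359
```

Request:
step_arm:
  targets:
    - {"slide": [0, 0, 0], "angular": [0, 0.12, 0]}
    - {"slide": [0, 0, 0], "angular": [0, 0.12, 0]}
    - {"slide": [0, 0, 0], "angular": [0, 0.12, 0]}
    - {"slide": [0, 0, 0], "angular": [0, 0.12, 0]}
    - {"slide": [0, 0, 0], "angular": [0, 0, 0]}

```text
time: 13.35
ee_pos: [0.647, -0.1578, 0.0661]
orientation: [-1.539, -0.385, 0.381]
force: [0.1, -1.2, -0.8]
width: 0.354
```

```bash
python3 plan.py a .067 92
```

```text
t 13.35 pos [ 0.647  -0.1578  0.0661] phi 28.0 j [ 0.46  1.02 -0.57  1.54  0.71  0.79  0.08] F [ 0.1 -1.2 -0.8] w 0.354
 slide now-frame [ 0.0003 -0.0009  0.0047] slide in target-frame [ 0.0044 -0.0009  0.0018] rot [ 0.004 -1.117  0.   ]
```

Request:
step_arm:
  targets:
    - {"slide": [0, 0, 0], "angular": [0, 0, 0]}
    - {"slide": [0, 0, 0], "angular": [0, 0, 0]}
    - {"slide": [0, 0, 0], "angular": [0, 0, 0]}
    - {"slide": [0, 0, 0], "angular": [0, 0, 0]}
    - {"slide": [0, 0, 0], "angular": [0, 0, 0]}
  fingers: 0.65

```text
time: 13.85
ee_pos: [0.6477, -0.155, 0.0667]
orientation: [-1.534, -0.394, 0.386]
force: [-0.7, 0.1, -0.2]
width: 0.651
```

Request:
step_arm:
  targets:
    - {"slide": [0, 0, 0.001], "angular": [0, -0.12, 0]}
    - {"slide": [0, 0, 0.001], "angular": [0, -0.12, 0]}
    - {"slide": [0, 0, 0], "angular": [0, -0.12, 0]}
    - {"slide": [0, 0, 0], "angular": [0, -0.12, 0]}
    - {"slide": [0, 0, 0], "angular": [0, 0, 0]}

```text
time: 14.35
ee_pos: [0.6469, -0.1529, 0.067]
orientation: [-1.427, -0.783, 0.772]
force: [-0.4, 0.7, 0.5]
width: 0.65
```

Request:
step_arm:
  targets:
    - {"slide": [0, 0, 0], "angular": [0, 0, 0]}
    - {"slide": [0, 0, 0], "angular": [0, 0, 0]}
    - {"slide": [0, 0, 0], "angular": [0, 0, 0]}
    - {"slide": [0, 0, 0], "angular": [0, 0, 0]}
    - {"slide": [0, 0, 0], "angular": [0, 0, 0]}
  fingers: 0.2

```text
time: 14.85
ee_pos: [0.6456, -0.1551, 0.0669]
orientation: [-1.432, -0.773, 0.769]
force: [-0.7, 1.3, 0.6]
width: 0.356
```

```bash
python3 plan.py a .067 30
```

```text
t 14.85 pos [ 0.6456 -0.1551  0.0669] phi 56.7 j [ 0.51  1.05 -0.68  1.54  0.82  0.85  0.5 ] F [-0.7  1.3  0.6] w 0.356
 slide now-frame [ 0.001  -0.0001  0.0014] slide in target-frame [ 0.0003 -0.0001  0.0017] rot [0.002 0.465 0.002]
```

Request:
step_arm:
  targets:
    - {"slide": [0, 0, 0], "angular": [0, 0.115, 0]}
    - {"slide": [0, 0, 0], "angular": [0, 0.115, 0]}
    - {"slide": [0, 0, 0], "angular": [0, 0.115, 0]}
    - {"slide": [0, 0, 0], "angular": [0, 0, 0]}
    - {"slide": [0, 0, 0], "angular": [0, 0, 0]}

```text
time: 15.35
ee_pos: [0.6454, -0.155, 0.0669]
orientation: [-1.515, -0.498, 0.494]
force: [-2.3, -1.7, -1.0]
width: 0.358
```

Request:
step_arm:
  targets:
    - {"slide": [0, 0, 0], "angular": [0, 0, 0]}
    - {"slide": [0, 0, 0], "angular": [0, 0, 0]}
    - {"slide": [0, 0, 0], "angular": [0, 0, 0]}
    - {"slide": [0, 0, 0], "angular": [0, 0, 0]}
    - {"slide": [0, 0, 0], "angular": [0, 0, 0]}
  fingers: 0.65

```text
time: 15.85
ee_pos: [0.6469, -0.1525, 0.0672]
orientation: [-1.511, -0.506, 0.495]
force: [1.1, -0.4, -0.7]
width: 0.647
```

Request:
step_arm:
  targets:
    - {"slide": [0, -0.02, 0], "angular": [0, 0, 0]}
    - {"slide": [0, -0.035, 0], "angular": [0, 0, 0]}
    - {"slide": [0, -0.04, 0], "angular": [0, 0, 0]}
    - {"slide": [0, -0.04, 0], "angular": [0, 0, 0]}
    - {"slide": [0, -0.02, 0], "angular": [0, 0, 0]}

```text
time: 16.35
ee_pos: [0.6437, -0.1524, 0.223]
orientation: [-1.505, -0.501, 0.503]
force: [-0.2, 0.4, 0.7]
width: 0.649
```

```bash
python3 plan.py c .22 85
python3 - <<'E'
from h import *
t=snap('top','top2.png')
im=t['color'];h=cv2.cvtColor(im,cv2.COLOR_BGR2HSV);w=cv2.inRange(h,(0,0,170),(180,60,255))
n,l,st,ce=cv2.connectedComponentsWithStats(w)
for i in range(1,n):
    x,y,ww,hh,A=st[i]
    if 300<x<490 and 170<y<330 and A>3:
        q=cv2.findNonZero((l==i).astype(np.uint8)); vx,vy,_,_=cv2.fitLine(q,cv2.DIST_L2,0,.01,.01).ravel()
        print(ce[i].round(1),A,'ang',round(float(np.degrees(np.arctan2(-vy,vx))),1))
E
```

```text
t 16.35 pos [ 0.6437 -0.1524  0.223 ] phi 36.8 j [ 0.52  0.85 -0.72  1.45  0.59  1.07  0.32] F [-0.2  0.4  0.7] w 0.649
 slide now-frame [-0.0858  0.0042  0.2017] slide in target-frame [0.0933 0.003  0.1983] rot [-0.006 -0.842  0.004]
[430.1 200.9] 24 ang -65.5
[430.3 215.4] 39 ang -63.2
[333.1 241.3] 96 ang 1.2
[393.7 253. ] 127 ang -74.2
[447.7 251.1] 44 ang -64.1
[458.7 259.6] 29 ang -58.7
[384.9 263.5] 8 ang -41.0
[356.8 292.6] 44 ang -65.5
[362.1 312.5] 30 ang 52.4
```

Request:
step_arm:
  targets:
    - {"slide": [0, -0.001, 0], "angular": [0, -0.12, 0]}
    - {"slide": [0, -0.001, 0], "angular": [0, -0.12, 0]}
    - {"slide": [0, -0.001, 0], "angular": [0, -0.12, 0]}
    - {"slide": [0, -0.001, 0], "angular": [0, -0.12, 0]}
    - {"slide": [0, -0.001, 0], "angular": [0, -0.12, 0]}

```text
time: 16.9
ee_pos: [0.6452, -0.1523, 0.2313]
orientation: [-1.337, -0.985, 0.977]
force: [0.5, 0.1, -0.2]
width: 0.648
```

Request:
step_arm:
  targets:
    - {"slide": [0, -0.001, 0], "angular": [0, -0.12, 0]}
    - {"slide": [0, -0.001, 0], "angular": [0, -0.12, 0]}
    - {"slide": [0, -0.001, 0], "angular": [0, -0.12, 0]}
    - {"slide": [0.005, -0.001, 0.01], "angular": [0, 0, 0]}
    - {"slide": [0.01, -0.001, 0.016], "angular": [0, 0, 0]}

```text
time: 17.4
ee_pos: [0.6179, -0.1402, 0.2322]
orientation: [-1.172, -1.265, 1.257]
force: [0.5, 0.5, 0.3]
width: 0.65
```

Request:
step_arm:
  targets:
    - {"slide": [0.02, -0.001, 0.032], "angular": [0, 0, 0]}
    - {"slide": [0.02, -0.001, 0.032], "angular": [0, 0, 0]}
    - {"slide": [0.02, -0.001, 0.032], "angular": [0, 0, 0]}
    - {"slide": [0.02, -0.001, 0.032], "angular": [0, 0, 0]}
    - {"slide": [0.02, 0, 0.03], "angular": [0, 0, 0]}

```text
time: 17.9
ee_pos: [0.4477, -0.0498, 0.2333]
orientation: [-1.171, -1.262, 1.251]
force: [1.0, 0.6, 0.4]
width: 0.652
```

```bash
python3 plan.py c .12 92
```

```text
t 17.9 pos [ 0.4477 -0.0498  0.2333] phi 93.8 j [ 0.64  0.66 -1.02  2.06  0.76  0.85  0.81] F [1.  0.6 0.4] w 0.652
 slide now-frame [ 0.0062  0.1134 -0.0069] slide in target-frame [ 0.0074  0.1133 -0.0067] rot [0.001 0.031 0.008]
```

Request:
step_arm:
  targets:
    - {"slide": [0.003, 0.015, -0.003], "angular": [0, 0, 0.004]}
    - {"slide": [0.003, 0.025, -0.003], "angular": [0, 0, 0.004]}
    - {"slide": [0.001, 0.025, -0.003], "angular": [0, 0, 0]}
    - {"slide": [0, 0.025, -0.002], "angular": [0, 0, 0]}
    - {"slide": [0, 0.015, 0], "angular": [0, 0, 0]}

```text
time: 18.4
ee_pos: [0.454, -0.0391, 0.1265]
orientation: [-1.175, -1.265, 1.263]
force: [-0.1, 0.5, 1.1]
width: 0.647
```

Request:
step_arm:
  targets:
    - {"slide": [0, 0.005, 0], "angular": [0, 0, 0]}
    - {"slide": [0, 0, 0], "angular": [0, 0, 0]}
    - {"slide": [0, 0, 0], "angular": [0, 0, 0]}
    - {"slide": [0, 0, 0], "angular": [0, 0, 0]}
    - {"slide": [0, 0, 0], "angular": [0, 0, 0]}

```text
time: 18.9
ee_pos: [0.4536, -0.0387, 0.121]
orientation: [-1.173, -1.266, 1.264]
force: [0.3, -0.8, 0.0]
width: 0.652
```

```bash
python3 plan.py c .067 92;  python3 - <<'E'
from k import *
s=snap('wrist','w4.png'); print({k:proj(s,[*p,.078]).round() for k,p in K.items()})
E
```

```text
t 18.9 pos [ 0.4536 -0.0387  0.121 ] phi 94.3 j [ 0.47  0.83 -0.81  2.16  1.08  0.65  0.52] F [ 0.3 -0.8  0. ] w 0.652
 slide now-frame [-0.0036  0.054  -0.0003] slide in target-frame [-0.0035  0.054  -0.0005] rot [0.001 0.041 0.001]
{'a': array([136., 515.]), 'b': array([ 35., 370.]), 'c': array([313., 276.])}
```

View pics/w4.png

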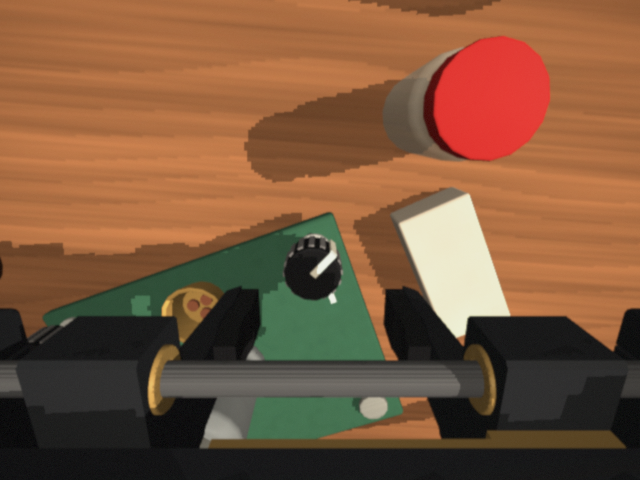

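Knob c at (313,272) is centred between the jaws; its line points to (335,255). The dish (195,305) clears the left finger by about 15 mm.

Request:
step_arm:
  targets:
    - {"slide": [-0.002, 0.012, -0.001], "angular": [0, 0, 0]}
    - {"slide": [-0.001, 0.014, -0.001], "angular": [0, 0, 0]}
    - {"slide": [-0.001, 0.014, -0.001], "angular": [0, 0, 0]}
    - {"slide": [0, 0.012, 0], "angular": [0, 0, 0]}
    - {"slide": [0, 0, 0], "angular": [0, 0, 0]}

```text
time: 19.45
ee_pos: [0.4596, -0.043, 0.0699]
orientation: [-1.179, -1.269, 1.26]
force: [-0.7, -0.8, 0.4]
width: 0.652
```

Request:
step_arm:
  targets:
    - {"slide": [0, 0, 0], "angular": [0, 0, 0]}
    - {"slide": [0, 0, 0], "angular": [0, 0, 0]}
    - {"slide": [0, 0, 0], "angular": [0, 0, 0]}
    - {"slide": [0, 0, 0], "angular": [0, 0, 0]}
    - {"slide": [0, 0, 0], "angular": [0, 0, 0]}
  fingers: 0.2

```text
time: 19.95
ee_pos: [0.4608, -0.0433, 0.0721]
orientation: [-1.182, -1.271, 1.258]
force: [0.2, -0.1, -1.8]
width: 0.358
```

```bash
python3 plan.py c .067 92
```

```text
t 19.95 pos [ 0.4608 -0.0433  0.0721] phi 94.2 j [ 0.42  0.91 -0.71  2.17  1.27  0.57  0.37] F [ 0.2 -0.1 -1.8] w 0.358
 slide now-frame [0.0016 0.0051 0.0065] slide in target-frame [0.0013 0.0051 0.0065] rot [ 0.011  0.038 -0.001]
```

Request:
step_arm:
  targets:
    - {"slide": [0, 0, 0], "angular": [0, 0, 0]}
    - {"slide": [0, 0, 0], "angular": [0, 0, 0]}
    - {"slide": [0, 0, 0], "angular": [0, 0, 0]}
    - {"slide": [0, 0.002, 0.003], "angular": [0, 0, 0]}
    - {"slide": [0, 0.002, 0.003], "angular": [0, 0, 0]}
  fingers: 0.65

```text
time: 20.45
ee_pos: [0.4552, -0.0433, 0.0684]
orientation: [-1.183, -1.272, 1.257]
force: [-0.5, 0.4, 0.6]
width: 0.651
```

Request:
step_arm:
  targets:
    - {"slide": [0, 0, 0], "angular": [0, 0, 0]}
    - {"slide": [0, 0, 0], "angular": [0, 0, 0]}
    - {"slide": [0, 0, 0], "angular": [0, 0, 0]}
    - {"slide": [0, 0, 0], "angular": [0, 0, 0]}
    - {"slide": [0, 0, 0], "angular": [0, 0, 0]}
  fingers: 0.2

```text
time: 20.95
ee_pos: [0.4542, -0.0437, 0.0679]
orientation: [-1.182, -1.271, 1.258]
force: [-1.2, 0.9, 0.9]
width: 0.357
```

```bash
python3 plan.py c .067 92
```

```text
t 20.95 pos [ 0.4542 -0.0437  0.0679] phi 94.2 j [ 0.42  0.91 -0.7   2.19  1.31  0.56  0.33] F [-1.2  0.9  0.9] w 0.357
 slide now-frame [ 0.0015  0.0009 -0.0001] slide in target-frame [ 0.0015  0.0009 -0.0001] rot [ 0.011  0.039 -0.001]
```

Request:
step_arm:
  targets:
    - {"slide": [0, 0, 0], "angular": [0, 0.12, 0]}
    - {"slide": [0, 0, 0], "angular": [0, 0.12, 0]}
    - {"slide": [0, 0, 0], "angular": [0, 0.12, 0]}
    - {"slide": [0, 0, 0], "angular": [0, 0.12, 0]}
    - {"slide": [0, 0, 0], "angular": [0, 0.12, 0]}

```text
time: 21.45
ee_pos: [0.4542, -0.0447, 0.0675]
orientation: [-1.426, -0.804, 0.789]
force: [0.1, -1.2, -1.8]
width: 0.359
```

Request:
step_arm:
  targets:
    - {"slide": [0, 0, 0], "angular": [0, 0.12, 0]}
    - {"slide": [0, 0, 0], "angular": [0, 0.12, 0]}
    - {"slide": [0, 0, 0], "angular": [0, 0.12, 0]}
    - {"slide": [0, 0, 0], "angular": [0, 0.12, 0]}
    - {"slide": [0, 0, 0], "angular": [0, 0, 0]}

```text
time: 21.95
ee_pos: [0.4538, -0.0452, 0.0668]
orientation: [-1.536, -0.415, 0.402]
force: [-0.3, -0.9, -1.1]
width: 0.356
```

```bash
python3 plan.py c .067 92
```

```text
t 21.95 pos [ 0.4538 -0.0452  0.0668] phi 29.8 j [ 0.33  0.87 -0.54  2.19  1.25  0.43 -0.74] F [-0.3 -0.9 -1.1] w 0.356
 slide now-frame [ 0.0019 -0.0002  0.0024] slide in target-frame [ 0.003  -0.0002 -0.0005] rot [ 0.009 -1.085  0.003]
```

Request:
step_arm:
  targets:
    - {"slide": [0, 0, 0], "angular": [0, 0, 0]}
    - {"slide": [0, 0, 0], "angular": [0, 0, 0]}
    - {"slide": [0, 0, 0], "angular": [0, 0, 0]}
    - {"slide": [0, 0, 0], "angular": [0, -0.12, 0]}
    - {"slide": [0, 0, 0], "angular": [0, -0.12, 0]}
  fingers: 0.65

```text
time: 22.45
ee_pos: [0.4544, -0.0445, 0.0672]
orientation: [-1.489, -0.615, 0.6]
force: [-0.6, -0.3, 0.1]
width: 0.652
```

Request:
step_arm:
  targets:
    - {"slide": [0, 0, 0], "angular": [0, -0.14, 0]}
    - {"slide": [0, 0, 0], "angular": [0, -0.14, 0]}
    - {"slide": [0, 0, 0], "angular": [0, -0.14, 0]}
    - {"slide": [0, 0, 0], "angular": [0, -0.14, 0]}
    - {"slide": [0, 0, 0], "angular": [0, -0.14, 0]}

```text
time: 22.95
ee_pos: [0.4548, -0.0443, 0.0676]
orientation: [-1.245, -1.174, 1.159]
force: [0.0, 0.9, -0.1]
width: 0.652
```

```bash
python3 plan.py c .067 92
```

```text
t 22.95 pos [ 0.4548 -0.0443  0.0676] phi 86.6 j [ 0.41  0.91 -0.69  2.19  1.31  0.55  0.2 ] F [ 0.   0.9 -0.1] w 0.652
 slide now-frame [0.002  0.0005 0.0007] slide in target-frame [0.0021 0.0006 0.0005] rot [ 0.012 -0.094  0.001]
```

Request:
step_arm:
  targets:
    - {"slide": [0, 0, 0], "angular": [0, 0, 0]}
    - {"slide": [0, 0, 0], "angular": [0, 0, 0]}
    - {"slide": [0, 0, 0], "angular": [0, 0, 0]}
    - {"slide": [0, 0, 0], "angular": [0, 0, 0]}
    - {"slide": [0, 0, 0], "angular": [0, 0, 0]}
  fingers: 0.2

```text
time: 23.45
ee_pos: [0.4549, -0.0441, 0.0676]
orientation: [-1.247, -1.171, 1.154]
force: [-0.8, 0.4, -0.7]
width: 0.357
```

Request:
step_arm:
  targets:
    - {"slide": [0, 0, 0], "angular": [0, 0.12, 0]}
    - {"slide": [0, 0, 0], "angular": [0, 0.12, 0]}
    - {"slide": [0, 0, 0], "angular": [0, 0.12, 0]}
    - {"slide": [0, 0, 0], "angular": [0, 0.12, 0]}
    - {"slide": [0, 0, 0], "angular": [0, 0.12, 0]}

```text
time: 23.95
ee_pos: [0.4547, -0.0453, 0.0674]
orientation: [-1.465, -0.696, 0.68]
force: [-0.1, -1.2, 0.0]
width: 0.359
```

Request:
step_arm:
  targets:
    - {"slide": [0, 0, 0], "angular": [0, 0.12, 0]}
    - {"slide": [0, 0, 0], "angular": [0, 0.12, 0]}
    - {"slide": [0, 0, 0], "angular": [0, 0.05, 0]}
    - {"slide": [0, 0, 0], "angular": [0, 0, 0]}
    - {"slide": [0, 0, 0], "angular": [0, 0, 0]}

```text
time: 24.45
ee_pos: [0.4543, -0.0457, 0.0672]
orientation: [-1.53, -0.459, 0.444]
force: [1.0, 0.1, -0.8]
width: 0.358
```

```bash
python3 plan.py c .067 92
```

```text
t 24.45 pos [ 0.4543 -0.0457  0.0672] phi 33.0 j [ 0.34  0.88 -0.56  2.19  1.26  0.44 -0.69] F [ 1.   0.1 -0.8] w 0.358
 slide now-frame [0.0018 0.0002 0.003 ] slide in target-frame [ 0.0035  0.0002 -0.    ] rot [ 0.011 -1.03   0.002]
```

Request:
step_arm:
  targets:
    - {"slide": [0, 0, 0], "angular": [0, 0, 0]}
    - {"slide": [0, 0, 0], "angular": [0, 0, 0]}
    - {"slide": [0, 0, 0], "angular": [0, 0, 0]}
    - {"slide": [0, 0, 0], "angular": [0, 0, 0]}
    - {"slide": [0, 0, 0], "angular": [0, 0, 0]}
  fingers: 0.65

```text
time: 24.95
ee_pos: [0.4545, -0.0456, 0.0673]
orientation: [-1.529, -0.461, 0.445]
force: [-1.0, 0.3, 0.7]
width: 0.65
```

Request:
step_arm:
  targets:
    - {"slide": [0, -0.02, 0], "angular": [0, 0, 0]}
    - {"slide": [0, -0.04, 0], "angular": [0, 0, 0]}
    - {"slide": [0, -0.04, 0], "angular": [0, 0, 0]}
    - {"slide": [0, -0.04, 0], "angular": [0, 0, 0]}
    - {"slide": [0, -0.03, 0], "angular": [0, 0, 0]}

```text
time: 25.45
ee_pos: [0.4498, -0.0447, 0.2395]
orientation: [-1.524, -0.454, 0.456]
force: [0.0, -0.9, -0.0]
width: 0.648
```

Request:
step_arm:
  targets:
    - {"slide": [-0.02, 0, 0], "angular": [0, 0, 0]}
    - {"slide": [-0.02, 0, 0], "angular": [0, 0, 0]}
    - {"slide": [-0.01, 0, 0], "angular": [0, 0, 0]}
    - {"slide": [0, 0, 0], "angular": [0, 0, 0]}
    - {"slide": [0, 0, 0], "angular": [0, 0, 0]}

```text
time: 25.95
ee_pos: [0.4095, -0.072, 0.2439]
orientation: [-1.527, -0.462, 0.449]
force: [0.4, 0.2, 0.5]
width: 0.648
```

```bash
python3 plan.py c .067 92
python3 - <<'E'
from h import *
import pickle
S={n:snap(n,n+'3.png') for n in('top','wrist','scene')};pickle.dump(S,open('s3.pkl','wb'))
t=S['top'];im=t['color'];h=cv2.cvtColor(im,cv2.COLOR_BGR2HSV);w=cv2.inRange(h,(0,0,170),(180,60,255))
n,l,st,ce=cv2.connectedComponentsWithStats(w)
for i in range(1,n):
    x,y,ww,hh,A=st[i]
    if 300<x<490 and 170<y<330 and A>3:
        q=cv2.findNonZero((l==i).astype(np.uint8)); vx,vy,_,_=cv2.fitLine(q,cv2.DIST_L2,0,.01,.01).ravel()
        print(ce[i].round(1),A,'ang',round(float(np.degrees(np.arctan2(-vy,vx))),1))
c=cv2.resize(im[130:390,250:560],None,fx=2,fy=2,interpolation=cv2.INTER_CUBIC)
w=cv2.resize(S['wrist']['color'],None,fx=.25,fy=.25)
cv2.imwrite('pics/crop3.png',c)
E
```

```text
t 25.95 pos [ 0.4095 -0.072   0.2439] phi 33.3 j [ 0.67  0.56 -0.92  2.15  0.68  0.74 -0.13] F [0.4 0.2 0.5] w 0.648
 slide now-frame [0.0525 0.1773 0.0016] slide in target-frame [ 0.0283  0.1769 -0.0457] rot [ 0.01  -1.025  0.003]
[430.4 200.8] 30 ang -68.0
[430.2 215.2] 41 ang -62.9
[333.1 241. ] 98 ang 33.1
[399.5 239.5] 4 ang -0.0
[394.3 253.4] 137 ang -56.8
[448. 251.] 43 ang -66.9
[380.2 254.3] 6 ang -82.5
[458.9 259.2] 26 ang -59.8
[385.7 263.7] 13 ang -35.7
```

View pics/crop3.png

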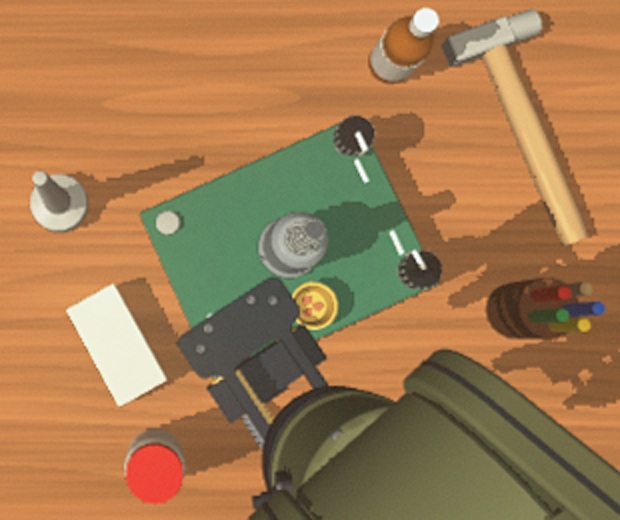

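Request:
step_arm:
  targets:
    - {"slide": [-0.02, -0.001, -0.025], "angular": [0, 0, 0]}
    - {"slide": [-0.03, -0.001, -0.03], "angular": [0, 0, 0]}
    - {"slide": [-0.03, -0.001, -0.03], "angular": [0, 0, 0]}
    - {"slide": [-0.03, -0.001, -0.03], "angular": [0, 0, 0]}
    - {"slide": [-0.03, -0.001, -0.03], "angular": [0, 0, 0]}

```text
time: 26.6
ee_pos: [0.3801, -0.2678, 0.2488]
orientation: [-1.519, -0.486, 0.457]
force: [0.9, -0.1, 0.7]
width: 0.646
```

Request:
step_arm:
  targets:
    - {"slide": [-0.02, -0.001, -0.03], "angular": [0, 0, 0]}
    - {"slide": [-0.01, -0.001, -0.02], "angular": [0, 0, 0]}
    - {"slide": [0, 0, 0], "angular": [0, 0, 0]}
    - {"slide": [0, 0, 0], "angular": [0, 0, 0]}
    - {"slide": [0, 0, 0], "angular": [0, 0, 0]}

```text
time: 27.1
ee_pos: [0.383, -0.3326, 0.2484]
orientation: [-1.518, -0.479, 0.449]
force: [0.7, 0.2, 0.3]
width: 0.649
```

```bash
python3 plan.py c .067 92
python3 - <<'E'
from h import *
import pickle
S={n:snap(n,n+'4.png') for n in('top','wrist','scene')};pickle.dump(S,open('s4.pkl','wb'))
t=S['top'];im=t['color'];h=cv2.cvtColor(im,cv2.COLOR_BGR2HSV);w=cv2.inRange(h,(0,0,170),(180,60,255))
n,l,st,ce=cv2.connectedComponentsWithStats(w)
for i in range(1,n):
    x,y,ww,hh,A=st[i]
    if 300<x<490 and 170<y<330 and A>3:
        q=cv2.findNonZero((l==i).astype(np.uint8)); vx,vy,_,_=cv2.fitLine(q,cv2.DIST_L2,0,.01,.01).ravel()
        print(ce[i].round(1),A,'ang',round(float(np.degrees(np.arctan2(-vy,vx))),1))
c=cv2.resize(im[175:325,310:490],None,fx=3,fy=3,interpolation=cv2.INTER_CUBIC)
sc=cv2.resize(S['scene']['color'][150:300,190:390],None,fx=2.7,fy=2.7,interpolation=cv2.INTER_CUBIC)[:150]
cv2.imwrite('pics/crop4.png',c)
E
```

```text
t 27.1 pos [ 0.383  -0.3326  0.2484] phi 33.9 j [ 1.2   0.68 -0.96  1.9   0.69  0.92  0.51] F [0.7 0.2 0.3] w 0.649
 slide now-frame [0.2178 0.1847 0.2018] slide in target-frame [ 0.2877  0.1814 -0.0813] rot [ 0.012 -1.013  0.015]
[430.4 200.6] 28 ang -66.4
[430.1 214.7] 33 ang -63.6
[333.1 241. ] 94 ang 22.6
[393.8 254. ] 51 ang -44.6
[448. 251.] 40 ang -66.0
[459.1 259.6] 29 ang -59.1
[356.8 292.2] 36 ang -64.6
[363.4 302.8] 28 ang -67.1
```

View pics/crop4.png

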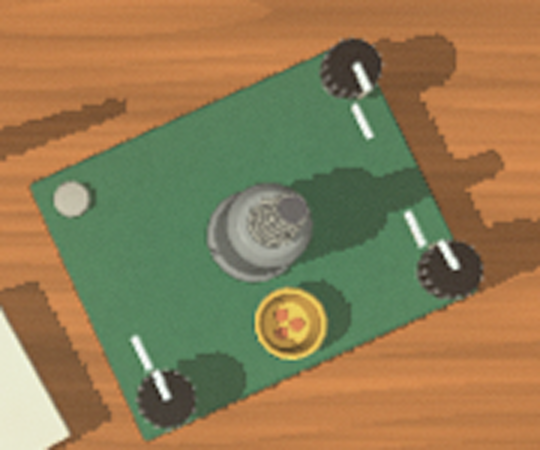

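Run:
```python
from h import *
a,b=[cv2.imread(f'pics/top{i}.png').astype(int) for i in(0,4)]
for n,(x,y) in dict(bottle=(452,150),hammer=(515,195),jar=(327,362),mandrel=(278,230),brick=(308,302),dish=(406,282),pot=(516,285),column=(395,252)).items():
    print(n,round(np.abs(a-b)[y-25:y+25,x-25:x+25].mean(),1))
close_job()
```

```text
bottle 1.7
hammer 1.6
jar 1.7
mandrel 1.6
brick 1.2
dish 3.4
pot 1.9
column 4.5
the job is handed in; nothing more can be done
```

I turned all three leveling knobs to their marks and handed the job in after about 27 s of robot time. I did not measure foot load or plate tilt directly. That the plate is level and sits on all four feet is inferred from the knob and plate lines.

| Knob | Turn from above | Line in last top view |
|---|---|---|
| a | about 84° clockwise, in two grips | within about 3° of its plate line |
| b | about 96° counter-clockwise, in two grips | about 6° past its plate line, so roughly 0.17 mm short |
| c | about 118° clockwise, in two grips | within about 3° of its plate line |

I left knob b as it was, because an error that small should change each foot's load by only about 0.6 N.

My last pictures showed:
- **Bystanders:** the bottle, jar, mandrel, file pot, brick, hammer and dish look unchanged from the start and are still standing.
- **Stand:** its plate lines moved less than a pixel (under about 2 mm).
- **Robot:** the gripper was open and clear of everything. Tool forces at the end of each move stayed below about 3 N.

The only slip was at knob c, where the first grip was 6 mm off-centre. I released and re-centred before turning.

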